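# Re-index the lamp boom over the sample

### The job

Pull up the spring plunger on the lamp boom, slide the boom's outer tube out until the lamp stands over the round sample platform, and let the plunger drop fully home into the hole there, so that the boom is locked. The hole is out of sight inside the tube, so find it by feel; never force the boom against the pin, and leave the loose things on the table where they are.

Things in the scene. Friction and masses are not known exactly. Their poses are not given: they have to be found in the camera images.
- knob (a point): Centre of the black plunger knob on top of the boom near the post: 27 mm across, 24 mm tall, sides and axis upright; centre 236 mm above the table when home, 30 mm above the boom's flat top. Below it a steel barrel 18 mm across, 15 mm high, with a lock nut 25 mm across, 9 mm high. Axes: y along the boom away from the post (the way it slides out), z up.
- plunger (a joint): How far the plunger is pulled straight up, m: 0 = fully home, 0.010 = stop. A spring draws it down: 6 N at 0, 12 N at the stop. It reads 0.0065 when its pin stands on the inner tube's face beside a hole; above that the pin is clear of the tube. It has no catch: let go, it snaps down.
- pin: The plunger's steel pin, 8 mm across, straight below the knob, hidden inside the boom; origin at the middle of its lower end, 54 mm below the knob's centre. It goes 6.5 mm deep into the holes of the inner tube, with 1 mm of play each side.
- boom_mouth (a point): Centre of the near end of the boom's outer tube (square, 32 mm, 275 mm long, axis level, 190 mm above the table), 20 mm from the knob. The tube carries plunger and lamp; it slides straight along its axis (y here), out from the post, 200 mm at most, with 2.5 N of friction at rest, some 3 N when moved, and 2 N more while the pin rubs on the inner tube.
- clamp (a point): Centre of the clamp on the post that holds the inner tube (square, 25 mm). At the start the pin sits in its 40 mm long stowing slot. Farther out are three round index holes, 10 mm across, 55 mm apart, hidden by the outer tube: about 52 to 82, 107 to 137 and 162 to 192 mm out from the start, as the tube was clamped by eye. Axes: y along the boom, z up.
- lamp (a point): Centre of the lower face of the black LED lamp head (58 mm across, 40 mm tall) under the boom's outer end, 225 mm along the boom from the knob, 124 mm above the table. Each index hole puts it over one of the three fixtures in the boom's line, but only roughly: with the pin in the hole it can be up to 17 mm short of or past the fixture's centre.
- sample_top (a point): Centre of the top of the sample platform: a dark round disc 50 mm across, 50 mm above the table, on a steel pedestal, with a low round clear dish on it. Bolted down. It stands in the boom's line, in any of three places 55 mm apart; the other two places hold the cage cube and the test plate.
- stand: The bolted steel post (38 mm across, flange 70 mm) with the dark clamp block (top 209 mm above the table) that carries the boom; origin on the table at the post's axis, y along the boom, z up. The knob starts 75 to 81 mm from it along y, at x = 0.
- cage_cube: Bystander, bolted down: dark 36 mm cube with glass windows on a pedestal, 58 mm tall in all, in the boom's line. Origin at its foot.
- test_plate: Bystander, bolted down: thin square plate, 40 mm, on a pedestal, 54 mm tall in all, in the boom's line. Origin at its foot.
- lens_can: Bystander, loose: upright aluminium can 44 mm across, 48 mm tall. Origin at its foot.
- jar: Bystander, loose: white jar 36 mm across, 50 mm tall. Origin at its foot.
- driver: Bystander, loose: screwdriver lying on the table. Origin below its middle.
There are look-alikes about, which are no part of the job. Leave any brown or purple look-alike of the part that bears sample_top alone.

How it is judged (in metres and radians):
On the way:
1. the plunger is pulled clear of the inner tube (value of joint plunger above 0.0068 m), for 0.1 s.
At the end, for the whole second after the job is handed in: The lamp's centre is within 20 mm of the sample platform's centre seen from above, the plunger is home to within 1.5 mm (its pin in the hole), and nothing moves (value of joint plunger below 0.0015 m and horizontal distance between lamp and sample_top below 0.02 m and linear speed of pin below 0.01 m/s); the robot touches nothing.
It fails at once if the pin is forced against the inner tube with more than 25 N (contact force between pin and anything else above 25 N).
It fails at once if a loose bystander is moved more than 15 mm (distance of any of lens_can, jar, driver from where it was at the start of the episode above 0.015 m).
It also fails if it takes over 61 s, if anything falls off the work surface, if the arm or the gripper's body presses on something with over 40 N, if the wrist force passes 120 N, or if a joint passes its speed limit or range.

### The arm

A 6-joint arm with a two-finger parallel gripper is mounted at the origin on the work surface. World frame = base frame: x ahead of the robot, y to its left, z up, the work surface at z = 0. Lengths are in m, angles in degrees, forces in N, time in s.
With the tool pointing down it reaches from about 0.375 to 0.9 m from the base axis. Payload 3.1 kg.
Tool frame: the origin (TCP) lies at the very end of the fingers, on their centre line; the grasp point (between the pads) lies 19 mm behind it (manip.pinch_z is the distance from the TCP to the grasp point, in m); z points along the fingers, y is the line along which they close (so a half turn about z gives the same grasp; the last joint's range is limited). The gripper opens to 85 mm and grips with 20 to 120 N. Pads are 22 mm wide; open, the fingers measure 114 mm over their backs; the gripper's body (76 mm by 85 mm) begins 54 mm behind the grasp point. The pads swing forward as they close: fully open they stand 13 mm farther back than shut.
Start: joints at [56.981, 30.224, 82.088, -0, 67.689, -10.227], TCP at [0.242, 0.576, 0.231] pointing down, gripper open.
Joint ranges: [-176.69, 176.69], [-43.24, 126.21], [12.49, 139.97], [-82, 262], [0, 151.66], [-163.58, 163.58]. Speed limits (degrees/s): [159.86, 159.86, 180, 180, 180, 180].

### API

Orientations are given as [roll, pitch, yaw] about the fixed x, y, z axes, in that order (R = Rz(yaw) Ry(pitch) Rx(roll)).
In Python, from workcell import manip, vision gives the robot as it stands.
- The arm moves only by the shell command python3 -m handwheel 'ROWS' [FORCE]. ROWS is JSON, a list that holds one entry, the list of rows, each a list of 5 numbers: the closure, from -1 (fully open) to 1 (shut), then the shift along the tool's x, y, z as a fraction of full scale, then the turn about the tool's z as a fraction of full scale. In form: [[[fingers, x, y, z, spin], ...]]. A call has 1 to 12 rows; each row shifts and turns the commanded pose from where the row before left it, along the tool's axes as they then stand; what a row does not reach is not made up. Full scale, the value 1, is 0.025 m for a shift and 30 degrees for a turn. A row lasts 1/12 s, in which the tool goes at most 41.7 mm and 7.16 degrees, less where a joint would pass 70% of its speed; a pose out of reach is approached as far as the arm can. A call with a number of a shift or a turn outside -1 to 1 is refused whole. A call with a gripper value outside its range is refused whole. The fingers move at their own pace and stop on an object; FORCE is the grip in N (left out, the last holds). Time passes only in rows, so rows that do not move let the fingers close. It gives the time, the measured TCP pose, the force, the opening and the grip force at its end, in the units of the state.
- manip.get_obs(): the state, without advancing time (a new reading comes with each control period).
- vision.grab_frame(name): name is "side" or "top" or "wrist"; returns a dict with "image" (384x512x3 uint8, blue, green, red), "depth" (384x512 float32, m along the optical axis (not along the pixel's ray), 0 where there is no reading), "fx", "fy", "cx", "cy" (pixels), "dist_coeffs" ([k1, k2, p1, p2, k3] as OpenCV has them; the pictures are not rectified), "T" (4x4, takes a point from camera to world coordinates). Camera axes: x right, y up, looking along -z (the intrinsics and any distortion apply to the point x, -y, -z); pixel columns grow to the right and rows downward; lengths in m; the calibration is good to about 2 mm. A picture is of the moment at which its call begins.
- manip.close_job(): hands the job in; it is judged then, once.
The state is a dict: "t": time; "joints": joint angles; "joint_velocities": joint speeds; "joint_efforts": joint torques, N m; "position": TCP position; "eef_rot": TCP orientation; "contact_force": force on the tool from outside, world axes, zero at the start; "moment": the same for the moment, N m; "grip_width": finger opening in m; "gripper_force": force on a finger pad.
Only numpy, scipy, OpenCV 4.12 (cv2) and the standard library are available. Lean on these libraries where they do the work, as an engineer would, in place of code of your own. Each camera call takes 0.05 s, during which the arm holds its last target. There are 200 camera calls.

## Working session

There is one attempt and no reset: what is moved stays moved. The work goes in short steps, Python scripts to look and compute and a shell command to move; the robot and the scene stay as the last step left them, time stands still between calls to the robot, and variables do not carry over. Pictures are saved under pics/ and viewed, at most 10 in all, crops included, and the job is handed in when it is done.

```bash
mkdir -p pics; cat > h.py <<'E'
import numpy as np, cv2
from workcell import manip, vision
def ray(f,u,v):
    K=np.array([[f['fx'],0,f['cx']],[0,f['fy'],f['cy']],[0,0,1]]);
    p=cv2.undistortPoints(np.array([[[u,v]]],float),K,np.array(f['dist_coeffs'],float))[0,0]
    T=np.array(f['T']); d=T[:3,:3]@np.array([p[0],-p[1],-1]); return T[:3,3],d
def onz(f,u,v,z):
    o,d=ray(f,u,v); return o+d*(z-o[2])/d[2]
def dp(f,u,v):
    o,d=ray(f,u,v); r=f['depth'][int(v)-1:int(v)+2,int(u)-1:int(u)+2]; return o+d*np.median(r)
E
python3 - <<'E'
from h import *
for n in("top","side"):
    f=vision.grab_frame(n); cv2.imwrite(f'pics/{n}0.png',f['image']); np.save(n+'0.npy',f,allow_pickle=True)
    print(n,np.round(f['T'],3).tolist(),f['fx'])
o=manip.get_obs();print(o['position'],o['eef_rot'],o['t'],o['contact_force'])
E
```

```text
top [[-0.009, 0.984, -0.18, 0.363], [-1.0, -0.006, 0.016, 0.072], [0.014, 0.181, 0.983, 1.136], [0.0, 0.0, 0.0, 1.0]] 437.4075514926427
side [[0.734, 0.506, -0.452, 0.139], [-0.679, 0.539, -0.499, -0.389], [-0.009, 0.673, 0.739, 0.828], [0.0, 0.0, 0.0, 1.0]] 379.88173797992
[0.24174597 0.5756301  0.23040938] [-1.79885944e+02 -1.83680211e-02  1.57207567e+02] 0.1 [ 0.53594785 -0.33455573 -0.66879692]
```

View pics/top0.png

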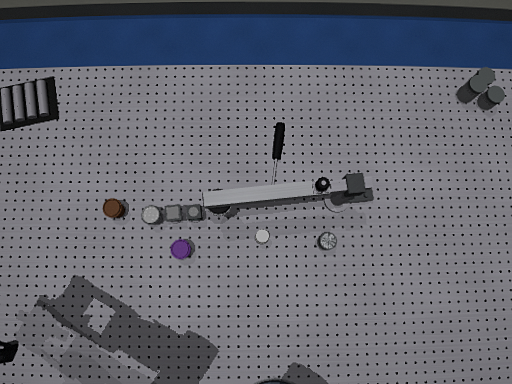

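View pics/side0.png

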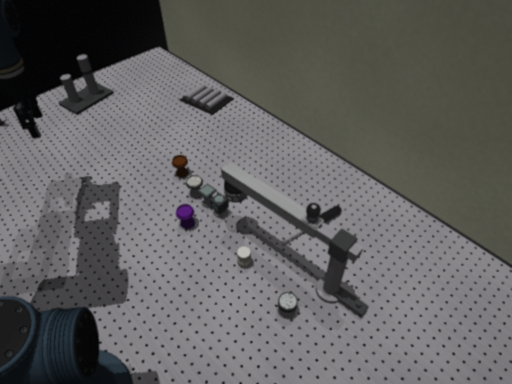

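Top view: knob at (322,184), clamp at (355,184) and lamp under the boom end at about (218,202). The sample platform could be any of four things: the pale-dished disc (152,215), the brown look-alike (113,208), the purple one (181,249) or the jar (262,236). I choose (152,215), because it is in the boom's line beyond the two square fixtures. A crop will check it.

```bash
python3 - <<'E'
from h import *
f=np.load('top0.npy',allow_pickle=True).item(); s=np.load('side0.npy',allow_pickle=True).item()
c=cv2.resize(f['image'][165:265,95:385],None,fx=2.75,fy=2.75,interpolation=cv2.INTER_CUBIC)
d=cv2.resize(s['image'][145:235,160:260],None,fx=3,fy=3,interpolation=cv2.INTER_CUBIC)
cv=np.zeros((c.shape[0]+d.shape[0],max(c.shape[1],d.shape[1]),3),np.uint8);cv[:c.shape[0],:c.shape[1]]=c;cv[c.shape[0]:,:d.shape[1]]=d
cv2.imwrite('pics/crop.png',cv2.convertScaleAbs(cv,alpha=1.3)); print(cv.shape)
for n,u,v,z in[('knob',322,184,.248),('boomL_a',204,191,.206),('boomL_b',204,205,.206),('boomR_a',300,184,.206),('boomR_b',300,198,.206),('clamp',355,184,.209),('sample',152,215,.06),('n1',174,213,.055),('n2',195,213,.055),('jar',262,236,.05),('can',327,241,.048)]:
    print(n,onz(f,u,v,z).round(4),dp(f,u,v).round(4))
for n,u,v,z in[('knob',313,208,.248),('sample',195,183,.06)]:
    print(n,onz(s,u,v,z).round(4),dp(s,u,v).round(4))
E
```

```text
(545, 798, 3)
knob [ 0.5489 -0.0909  0.248 ] [ 0.5489 -0.0908  0.248 ]
boomL_a [0.5436 0.1583 0.206 ] [0.5834 0.1772 0.0014]
boomL_b [0.5129 0.1579 0.206 ] [0.5128 0.1579 0.2065]
boomR_a [ 0.5579 -0.0503  0.206 ] [ 0.5577 -0.0502  0.2072]
boomR_b [ 0.527  -0.0494  0.206 ] [ 0.5319 -0.0531  0.1781]
clamp [ 0.5567 -0.1707  0.209 ] [ 0.5568 -0.1708  0.2086]
sample [0.512  0.3006 0.06  ] [0.5134 0.3027 0.0501]
n1 [0.5175 0.2466 0.055 ] [0.5175 0.2466 0.055 ]
n2 [0.5172 0.1941 0.055 ] [0.5169 0.1939 0.0572]
jar [0.4592 0.0276 0.05  ] [0.4592 0.0276 0.0502]
can [ 0.4454 -0.1348  0.048 ] [ 0.4455 -0.1349  0.0473]
knob [ 0.5491 -0.0964  0.248 ] [ 0.5485 -0.0968  0.2488]
sample [0.5084 0.2885 0.06  ] [0.5121 0.2953 0.0523]
```

View pics/crop.png

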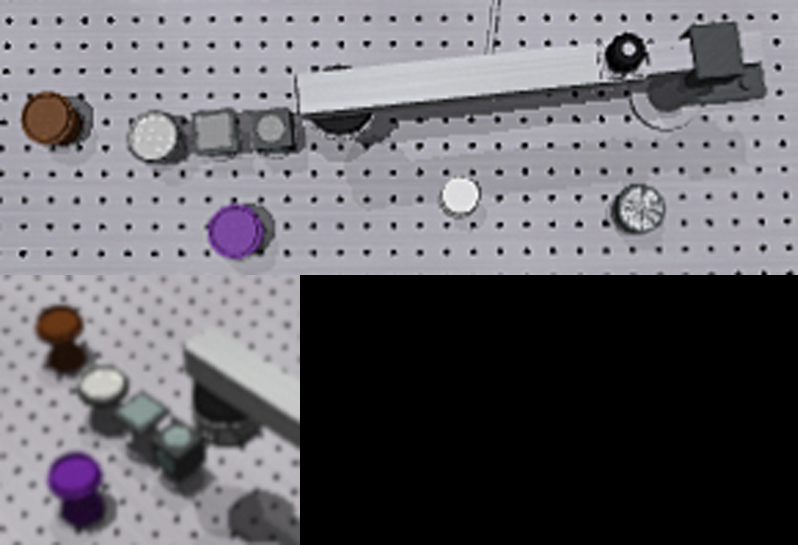

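The crop confirms the pale, dished disc as the sample platform. It stands in line beyond the cube and the plate, at about (0.513, 0.302, 0.05). The knob is at about (0.549, -0.091), so the travel is about 170 mm and the third hole is the one to find.

```bash
python3 -m handwheel '[[[-1,0,0,-1,-0.233],[-1,0,0,-1,-0.233],[-1,0,0,-1,-0.233],[-1,0,0,-1,-0.233],[-1,-0.35,-0.98,0,0],[-1,-0.35,-0.98,0,0],[-1,-0.35,-0.98,0,0],[-1,-0.35,-0.98,0,0],[-1,-0.35,-0.98,0,0],[-1,-0.35,-0.98,0,0],[-1,-0.35,-0.98,0,0],[-1,-0.35,-0.98,0,0]]]' 60
```

```text
t: 1.1
position: [0.3294, 0.3859, 0.3309]
eef_rot: [-180.0, -0.1, -174.8]
contact_force: [0.1, -0.4, 0.1]
grip_width: 0.0852
gripper_force: 0.0
```

```bash
python3 -m handwheel '[[[-1,-0.35,-0.99,0,0],[-1,-0.35,-0.99,0,0],[-1,-0.35,-0.99,0,0],[-1,-0.35,-0.99,0,0],[-1,-0.35,-0.99,0,0],[-1,-0.35,-0.99,0,0],[-1,-0.35,-0.99,0,0],[-1,-0.35,-0.99,0,0],[-1,-0.35,-0.99,0,0],[-1,-0.35,-0.99,0,0]]]' && python3 -m handwheel '[[[-1,-0.35,-0.99,0,0],[-1,-0.35,-0.99,0,0],[-1,-0.35,-0.99,0,0],[-1,-0.35,-0.99,0,0],[-1,-0.35,-0.99,0,0],[-1,-0.35,-0.99,0,0],[-1,-0.35,-0.99,0,0],[-1,-0.35,-0.99,0,0],[-1,0,0,0,0],[-1,0,0,0,0]]]' && python3 - <<'E'
from h import *
f=vision.grab_frame('wrist'); cv2.imwrite('pics/w1.png',f['image']); np.save('w1.npy',f,allow_pickle=True)
print(np.round(f['T'],3).tolist(),f['fx'],manip.get_obs()['position'])
E
```

```text
t: 1.93
position: [0.4389, 0.1474, 0.331]
eef_rot: [180.0, -0.0, -174.8]
contact_force: [-0.1, -0.4, 0.8]
grip_width: 0.0856
gripper_force: 0.0
t: 2.77
position: [0.5265, -0.0433, 0.3306]
eef_rot: [180.0, -0.1, -175.0]
contact_force: [0.2, 0.5, -0.2]
grip_width: 0.0855
gripper_force: 0.0
[[-0.088, -0.954, -0.287, 0.454], [0.996, -0.084, -0.026, -0.05], [0.0, -0.288, 0.957, 0.473], [0.0, 0.0, 0.0, 1.0]] 275.5649606795923 [ 0.52592414 -0.04227705  0.33065265]
```

View pics/w1.png

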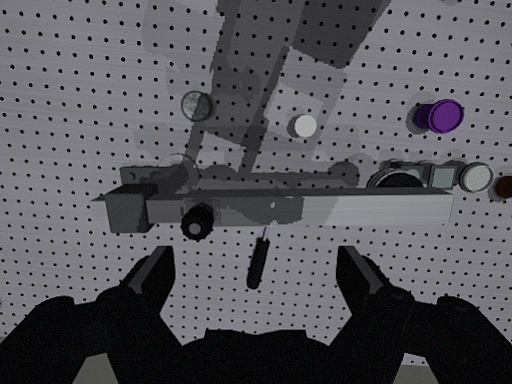

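The wrist view shows the knob at (197,222), the boom level in the picture, the clamp at (130,212) and the platform at (476,178). Next I'll fit the axis from the depth.

```bash
cat > m.py <<'E'
from h import *
def cloud(f):
    h,w=f['depth'].shape; u,v=np.meshgrid(np.arange(w),np.arange(h))
    K=np.array([[f['fx'],0,f['cx']],[0,f['fy'],f['cy']],[0,0,1]])
    p=cv2.undistortPoints(np.stack([u,v],-1).reshape(-1,1,2).astype(float),K,np.array(f['dist_coeffs'],float)).reshape(h,w,2)
    D=f['depth'][...,None]; T=np.array(f['T'])
    P=np.concatenate([p[...,:1]*D,-p[...,1:]*D,-D],-1)@T[:3,:3].T+T[:3,3]; P[f['depth']<=0]=np.nan; return P
def circ(P,name):
    c,r=cv2.minEnclosingCircle((P[:,:2]*1000).astype(np.float32)); print(name,len(P),np.round(c,1),round(r,1),P[:,2].mean().round(4)); return np.array(c)/1000
def box(P,c,r,z0,z1):
    Q=P.reshape(-1,3); return Q[(np.hypot(Q[:,0]-c[0],Q[:,1]-c[1])<r)&(Q[:,2]>z0)&(Q[:,2]<z1)]
E
python3 - <<'E'
from m import *
for n in('w1','top0'):
    f=np.load(n+'.npy',allow_pickle=True).item(); P=cloud(f)
    k=box(P,(.549,-.093),.03,.245,.252); circ(k,n+' knob')
    s=box(P,(.512,.302),.034,.044,.066); circ(s,n+' sample')
    Q=P.reshape(-1,3); b=Q[(Q[:,2]>.203)&(Q[:,2]<.209)&(abs(Q[:,0]-.54)<.05)&(Q[:,1]>-.06)&(Q[:,1]<.15)]
    vx,vy,x,y=cv2.fitLine((b[:,:2]).astype(np.float32),cv2.DIST_L2,0,.01,.0001).ravel(); print('boom',vx,vy,x,y,np.degrees(np.arctan2(vx,vy)))
E
```

```text
w1 knob 585 [553.5 -94.7] 13.2 0.2476
w1 sample 896 [517.9 303.7] 25.2 0.0523
boom 0.106040016 -0.9943619 0.5399589 0.043985378 173.9129
top0 knob 110 [551.3 -92.9] 13.2 0.2476
top0 sample 314 [512.1 299.4] 31.5 0.0521
boom 0.10146776 -0.99483883 0.53772604 0.046199273 174.1763
```

Boom direction is about 6° (-0.104, 0.995), and the knob is at (0.5525, -0.0945). Both agree with the top camera within 2 mm.

```bash
python3 -m handwheel '[[[-1,-0.28,-0.73,0,-0.011],[-1,-0.28,-0.73,0,-0.011],[-1,-0.28,-0.73,0,-0.011],[-1,0,0,1,0],[-1,0,0,1,0],[-1,0,0,1,0],[-1,0,0,0.6,0],[-1,0,0,0.4,0],[-1,0,0,0.3,0],[-1,0,0,0.2,0],[-1,0,0,0,0],[-1,0,0,0,0]]]' 20; python3 - <<'E'
from m import *
f=vision.grab_frame('wrist'); cv2.imwrite('pics/w2.png',f['image'])
k=box(cloud(f),(.5525,-.0945),.025,.243,.252); circ(k,'knob'); print(manip.get_obs()['position'])
E
```

```text
t: 3.82
position: [0.553, -0.0946, 0.2194]
eef_rot: [-180.0, 0.1, -173.8]
contact_force: [0.6, -0.5, 0.6]
grip_width: 0.0854
gripper_force: 0.0
knob 2185 [553.8 -95. ] 14.4 0.2471
[ 0.55321558 -0.09476334  0.21975104]
```

View pics/w2.png

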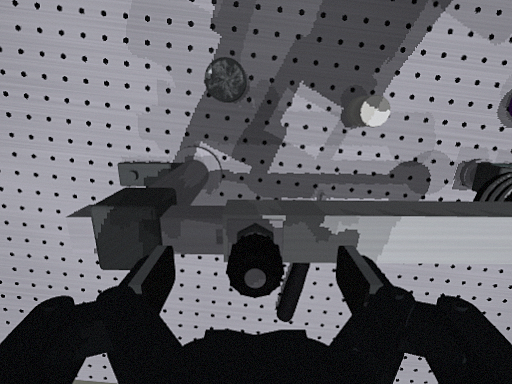

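The knob at (255,265) is midway between the fingers at (160,275) and (352,275), and its measured position is within 1 mm of the TCP. I'll close gently.

```bash
python3 -m handwheel '[[[1,0,0,0,0],[1,0,0,0,0],[1,0,0,0,0],[1,0,0,0,0],[1,0,0,0,0],[1,0,0,0,0],[1,0,0,0,0],[1,0,0,0,0]]]' 20;python3 -m handwheel '[[[1,0,0,0,0],[1,0,0,0,0]]]' 60
```

```text
t: 4.53
position: [0.5527, -0.0948, 0.2191]
eef_rot: [-180.0, 0.0, -173.8]
contact_force: [-0.4, 0.1, 1.9]
grip_width: 0.0265
gripper_force: 21.0
t: 4.7
position: [0.5527, -0.0948, 0.2192]
eef_rot: [-180.0, 0.0, -173.8]
contact_force: [-1.1, -0.5, 4.6]
grip_width: 0.0254
gripper_force: 58.6
```

```bash
python3 -m handwheel '[[[1,0,0,-0.08,0],[1,0,0,-0.08,0],[1,0,0,0,0]]]';python3 -m handwheel '[[[1,0,0,-0.08,0],[1,0,0,-0.08,0],[1,0,0,0,0],[1,0,0,0,0]]]'
```

```text
t: 4.95
position: [0.5526, -0.0948, 0.2218]
eef_rot: [180.0, -0.0, -173.8]
contact_force: [2.7, -1.6, -7.9]
grip_width: 0.0256
gripper_force: 59.3
t: 5.28
position: [0.5526, -0.0948, 0.2263]
eef_rot: [180.0, -0.0, -173.8]
contact_force: [3.6, -1.3, -10.2]
grip_width: 0.0252
gripper_force: 59.5
```

```bash
python3 -m handwheel '[[[1,0,0,-0.06,0],[1,0,0,0,0],[1,0,0,0,0]]]';python3 -m handwheel '[[[1,0,0.12,0,0],[1,0,0.12,0,0],[1,0,0.12,0,0],[1,0,0,0,0]]]'
```

```text
t: 5.53
position: [0.5526, -0.0947, 0.2281]
eef_rot: [-180.0, -0.0, -173.8]
contact_force: [4.0, -1.8, -11.0]
grip_width: 0.0252
gripper_force: 59.5
t: 5.87
position: [0.5516, -0.0849, 0.2283]
eef_rot: [180.0, 0.0, -173.8]
contact_force: [4.5, -0.6, -12.0]
grip_width: 0.0253
gripper_force: 59.6
```

```bash
python3 -m handwheel '[[[1,0,0.2,0,0],[1,0,0.2,0,0],[1,0,0.2,0,0],[1,0,0.2,0,0],[1,0,0.2,0,0]]]';python3 -m handwheel '[[[1,0,0.3,0,0],[1,0,0.3,0,0],[1,0,0.3,0,0],[1,0,0.3,0,0],[1,0,0,0,0],[1,0,0,0,0]]]'; python3 - <<'E'
from m import *
f=vision.grab_frame('top');P=cloud(f);Q=P.reshape(-1,3)
d=np.array([-.104,.9946]);k=np.array([.5525,-.0945]);r=(Q[:,:2]-k);s=r@d;n=r@[d[1],-d[0]]
m=(abs(n)<.014)&(Q[:,2]>.2)&(Q[:,2]<.212)&(s>.02);print(s[m].max(),n[m].mean())
print(manip.get_obs()['contact_force'])
E
```

```text
t: 6.28
position: [0.5492, -0.0609, 0.2284]
eef_rot: [-180.0, 0.0, -173.8]
contact_force: [4.8, -2.3, -11.9]
grip_width: 0.0255
gripper_force: 59.7
t: 6.78
position: [0.5461, -0.0294, 0.2284]
eef_rot: [179.9, 0.1, -173.8]
contact_force: [5.5, 2.4, -12.8]
grip_width: 0.0252
gripper_force: 59.7
0.3239842877497604 -0.00010553776357314864
[  5.41313013   2.15030552 -12.56537855]
```

```bash
python3 -m handwheel '[[[1,-0.02,0,0.03,0],[1,0,0.3,0,0],[1,0,0.3,0,0],[1,0,0.3,0,0],[1,0,0.3,0,0],[1,0,0,0,0]]]';python3 -m handwheel '[[[1,0,0.3,0,0],[1,0,0.3,0,0],[1,0,0.3,0,0],[1,0,0.3,0,0],[1,0,0.3,0,0],[1,0,0.3,0,0],[1,0,0.3,0,0],[1,0,0,0,0],[1,0,0,0,0]]]'; python3 - <<'E'
from m import *
o=manip.get_obs();print((o['position'][:2]-np.array([.5526,-.0948]))@[-.104,.9946],o['contact_force'])
E
```

```text
t: 7.33
position: [0.5431, 0.0002, 0.2278]
eef_rot: [180.0, 0.1, -173.8]
contact_force: [5.4, 2.8, -10.3]
grip_width: 0.0255
gripper_force: 60.0
t: 8.08
position: [0.5379, 0.0522, 0.2278]
eef_rot: [179.9, 0.1, -173.8]
contact_force: [5.9, 2.5, -11.6]
grip_width: 0.0251
gripper_force: 60.1
0.14768949788706848 [  5.93298188   2.51054047 -11.55346147]
```

```bash
python3 -m handwheel '[[[1,0,0.2,0,0],[1,0,0.2,0,0],[1,0,0,0,0]]]';python3 -m handwheel '[[[1,0,0,0.05,0],[1,0,0,0.02,0],[1,0,0,0,0]]]'; python3 -m handwheel '[[[1,0,0,0.02,0],[1,0,0,0,0]]]';python3 -m handwheel '[[[1,0,0,0.02,0],[1,0,0,0,0]]]'
```

```text
t: 8.33
position: [0.537, 0.0615, 0.2279]
eef_rot: [-180.0, 0.1, -173.8]
contact_force: [6.5, 0.5, -10.8]
grip_width: 0.0251
gripper_force: 60.2
t: 8.58
position: [0.537, 0.0615, 0.2262]
eef_rot: [180.0, 0.1, -173.8]
contact_force: [6.0, 0.6, -10.7]
grip_width: 0.0249
gripper_force: 60.2
t: 8.75
position: [0.5369, 0.0615, 0.2259]
eef_rot: [180.0, 0.1, -173.8]
contact_force: [4.5, 1.9, -8.9]
grip_width: 0.0256
gripper_force: 60.3
t: 8.92
position: [0.537, 0.0615, 0.2258]
eef_rot: [180.0, 0.1, -173.8]
contact_force: [5.2, 1.0, -5.5]
grip_width: 0.0253
gripper_force: 60.6
```

Contact on the inner tube's face is felt at z≈0.2259, so I'll probe in 1.4 mm steps with the pin lifted between probes.

```bash
(python3 -m handwheel '[[[1,0,0,-0.07,0],[1,0,0.1,0,0],[1,0,0,0.06,0],[1,0,0,0.04,0],[1,0,0,0,0]]]'
python3 -m handwheel '[[[1,0,0,-0.1,0],[1,0,0.055,0,0],[1,0,0,0.06,0],[1,0,0,0.04,0],[1,0,0,0,0]]]'
python3 -m handwheel '[[[1,0,0,-0.1,0],[1,0,0.055,0,0],[1,0,0,0.06,0],[1,0,0,0.04,0],[1,0,0,0,0]]]'
python3 -m handwheel '[[[1,0,0,-0.1,0],[1,0,0.055,0,0],[1,0,0,0.06,0],[1,0,0,0.04,0],[1,0,0,0,0]]]'
python3 -m handwheel '[[[1,0,0,-0.1,0],[1,0,0.055,0,0],[1,0,0,0.06,0],[1,0,0,0.04,0],[1,0,0,0,0]]]') | grep -E 'posi|contact'
```

```text
position: [0.5368, 0.0631, 0.2257]
contact_force: [1.8, -0.6, 1.9]
position: [0.5367, 0.0643, 0.2256]
contact_force: [3.0, -1.2, 3.8]
position: [0.5366, 0.0658, 0.2256]
contact_force: [3.1, -1.6, 4.3]
position: [0.5364, 0.0672, 0.2256]
contact_force: [3.4, -3.0, 5.0]
position: [0.5363, 0.0687, 0.2256]
contact_force: [2.7, -1.2, 4.8]
```

```bash
(python3 -m handwheel '[[[1,0,0,-0.1,0],[1,0,0.055,0,0],[1,0,0,0.05,0],[1,0,0,0.04,0],[1,0,0,0,0]]]'
python3 -m handwheel '[[[1,0,0,-0.1,0],[1,0,0.055,0,0],[1,0,0,0.06,0],[1,0,0,0.04,0],[1,0,0,0,0]]]'
python3 -m handwheel '[[[1,0,0,-0.1,0],[1,0,0.055,0,0],[1,0,0,0.06,0],[1,0,0,0.04,0],[1,0,0,0,0]]]'
python3 -m handwheel '[[[1,0,0,-0.1,0],[1,0,0.055,0,0],[1,0,0,0.06,0],[1,0,0,0.04,0],[1,0,0,0,0]]]'
python3 -m handwheel '[[[1,0,0,-0.1,0],[1,0,0.055,0,0],[1,0,0,0.06,0],[1,0,0,0.04,0],[1,0,0,0,0]]]') | grep -E 'posi|contact'
```

```text
position: [0.5362, 0.0701, 0.2255]
contact_force: [4.0, -1.4, 5.3]
position: [0.536, 0.0715, 0.2254]
contact_force: [3.3, -1.7, 4.3]
position: [0.5358, 0.0729, 0.2252]
contact_force: [3.9, -0.9, 4.7]
position: [0.5357, 0.0743, 0.2247]
contact_force: [5.2, -1.3, 1.4]
position: [0.5355, 0.0757, 0.2228]
contact_force: [8.5, -1.5, -8.6]
```

At travel of about 171.5 mm the plunger dropped past face height while the spring still pulls, so the pin is in the hole. I'll lower it gently.

```bash
(python3 -m handwheel '[[[1,0,0,0.04,0],[1,0,0,0,0],[1,0,0,0,0]]]'
python3 -m handwheel '[[[1,0,0,0.04,0],[1,0,0,0,0],[1,0,0,0,0]]]';python3 -m handwheel '[[[1,0,0,0.04,0],[1,0,0,0,0],[1,0,0,0,0]]]') | grep -E 'posi|contact'
```

```text
position: [0.5355, 0.0757, 0.222]
contact_force: [8.0, -0.7, -7.5]
position: [0.5355, 0.0757, 0.2211]
contact_force: [7.6, -1.3, -8.5]
position: [0.5355, 0.0757, 0.2202]
contact_force: [9.0, -0.9, -7.9]
```

```bash
(python3 -m handwheel '[[[1,0,0,0.04,0],[1,0,0,0,0],[1,0,0,0,0]]]';python3 -m handwheel '[[[1,0,0,0.04,0],[1,0,0,0,0],[1,0,0,0,0]]]') | grep -E 'posi|contact'
```

```text
position: [0.5355, 0.0757, 0.2193]
contact_force: [7.6, -0.5, -7.0]
position: [0.5355, 0.0757, 0.2193]
contact_force: [5.9, -0.8, -2.1]
```

It reaches the home height (0.2193) and the spring pull is being taken up by the stop, so the plunger is home. Next: release, rise and check.

```bash
python3 -m handwheel '[[[-1,0,0,0,0],[-1,0,0,0,0],[-1,0,0,0,0],[-1,0,0,0,0],[-1,0,0,0,0],[-1,0,0,0,0],[-1,0,0,0,0],[-1,0,0,0,0]]]'; python3 -m handwheel '[[[-1,0,0,-0.3,0],[-1,0,0,-0.6,0],[-1,0,0,-1,0],[-1,0,0,-1,0],[-1,0,0,-1,0],[-1,0,0,-1,0],[-1,0,0,0,0],[-1,0,0,0,0]]]'; python3 - <<'E'
from m import *
f=vision.grab_frame('wrist'); cv2.imwrite('pics/w3.png',f['image']); P=cloud(f)
kc=circ(box(P,(.5355,.0757),.025,.243,.257),'knob'); Q=box(P,(.5355,.0757),.009,.24,.26); print(np.median(Q[:,2]))
l=kc+.225*np.array([-.104,.9946]); print('lamp',l,np.hypot(*(l-[.5179,.3037])))
s=vision.grab_frame('side'); cv2.imwrite('pics/s3.png',cv2.resize(s['image'][120:320,130:380],None,fx=3,fy=3,interpolation=cv2.INTER_CUBIC))
E
```

```text
t: 15.0
position: [0.5346, 0.0758, 0.2193]
eef_rot: [180.0, -0.0, -173.8]
contact_force: [-0.6, 0.2, 0.5]
grip_width: 0.0854
gripper_force: 0.0
t: 15.67
position: [0.5355, 0.0757, 0.344]
eef_rot: [-180.0, 0.3, -173.8]
contact_force: [-0.7, 0.6, 0.1]
grip_width: 0.0859
gripper_force: 0.0
knob 659 [537.5  75.6] 14.3 0.2473
0.24813943343001235
lamp [0.51414108 0.29933786] 0.005758275306509213
```

View pics/s3.png

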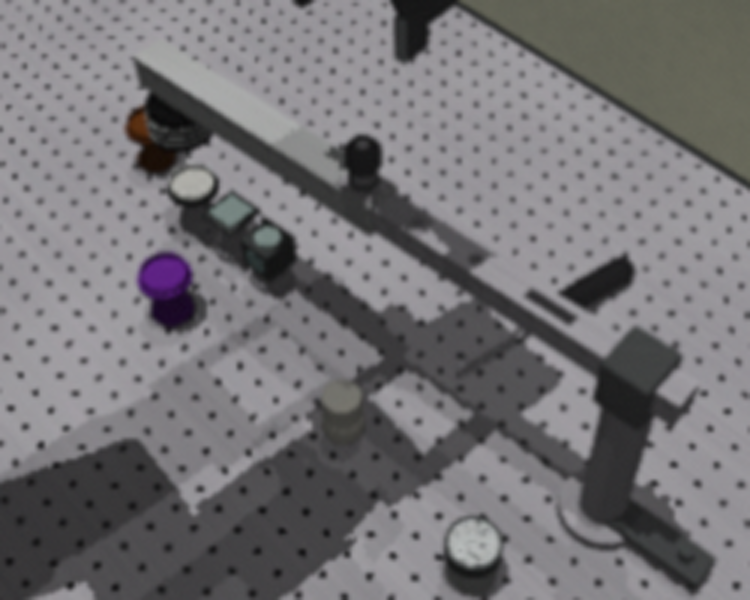

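The side view shows the lamp (178,118) above the platform (193,185), the knob (362,157) down with its top at 0.248 m (home), and the gripper clear. The lamp is about 6 mm from the platform's centre.

```bash
python3 -c "from workcell import manip; print(manip.close_job())"
```

```text
the job is handed in; nothing more can be done
None
```

The boom is locked in its third index hole at about 171.5 mm out, with the plunger fully home and the lamp about 6 mm from the sample platform's centre; I handed the job in at about 16 s, but `close_job` returned no verdict.

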